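Line up loudspeaker drivers by size for testing

ROBOT

A 6-joint arm with a two-finger parallel gripper is mounted at the origin on the work surface. World frame = base frame: x ahead of the robot, y to its left, z up, the work surface at z = 0. Lengths are in m, angles in rad, forces in N, time in s.
With the tool pointing down it reaches from about 0.375 to 0.975 m from the base axis. Payload 3.8 kg.
Tool frame: the origin (TCP) lies at the very end of the fingers, on their centre line; the grasp point (between the pads) lies behind it (bot.tcp_to_grasp is the y of the grasp point in the tool frame, in m); y points along the fingers, z is the direction in which the jaws open and shut, and the axes are right-handed (so a half turn about y gives the same grasp; the last joint's range is limited). The gripper opens to 85 mm and grips with 20 to 120 N. Pads are 22 mm wide; open, the fingers measure 114 mm over their backs; the gripper's body (76 mm by 85 mm) begins 54 mm behind the grasp point. The pads swing forward as they close: fully open they stand 13 mm farther back than shut.
Start: joints at [1.234, 0.264, 1.604, -0, 1.274, -0.037], TCP at [0.199, 0.645, 0.231] pointing down, gripper open.
Joint ranges: [-2.63, 2.63], [-0.94, 2.18], [0.31, 2.57], [-1.31, 4.45], [0, 2.66], [-2.55, 2.55]. Speed limits (rad/s): [2.57, 2.57, 3.14, 3.14, 3.14, 3.14].

INTERFACE

Orientations are given as a rotation vector (axis times angle).
In Python, from workcell import bot, optics, workorder gives the robot as it stands.
- The arm moves only by the shell command python3 -m handwheel 'ROWS' [FORCE]. ROWS is JSON, a list of rows, each a list of 7 numbers: the shift along the tool's x, y, z in m, then the turn, a rotation vector about the tool's x, y, z in rad, then the opening, from 0 (shut) to 1 (fully open). A call has 1 to 8 rows; each row shifts and turns the commanded pose from where the row before left it, along the tool's axes as they then stand; what a row does not reach is not made up. A row lasts 1/8 s, in which the tool goes at most 62.5 mm and 10.7 degrees, less where a joint would pass 70% of its speed; a pose out of reach is approached as far as the arm can. A call with a gripper value outside its range is refused whole. The fingers move at their own pace and stop on an object; FORCE is the grip in N (left out, the last holds). Time passes only in rows, so rows that do not move let the fingers close. It gives the time, the measured TCP pose, the force and the opening at its end, in the units of the state.
- bot.read_state(): the state, without advancing time (a new reading comes with each control period).
- optics.read_camera(name): name is "scene" or "top" or "wrist"; returns a dict with "image" (400x640x3 uint8, red, green, blue), "z_map" (400x640 float32, m along the optical axis (not along the pixel's ray), 0 where there is no reading), "mtx" (3x3 intrinsics, pixels), "world_from_camera" (4x4, takes a point from camera to world coordinates); the wrist camera has in their place "hand_eye" (4x4, takes a point from camera to tool coordinates, whose origin is the TCP and whose axes are the tool frame's). Camera axes: x right, y down, z forward; pixel columns grow to the right and rows downward; lengths in m; the calibration is good to about 2 mm. A picture is of the moment at which its call begins: read the wrist's pose just before it.
- workorder.finish_job(): hands the job in, once; it reports no verdict.
The state is a dict: "time": time; "q": joint angles; "joint_vel": joint speeds; "joint_torque": joint torques, N m; "tool_pos": TCP position; "tcp_rot": TCP orientation; "wrist_force": force on the tool from outside, world axes, zero at the start; "torque": the same for the moment, N m; "width": opening from 0.0 (shut) to 1.0 (fully open).
Only numpy, scipy, OpenCV 4.12 (cv2) and the standard library are available. Lean on these libraries where they do the work, as an engineer would, in place of code of your own. Each camera call takes 0.05 s, during which the arm holds its last target.

TASK

Line the four loudspeaker drivers up by size for testing, one on each of the round cork rests along the steel rule: the smallest on the rest next to the black terminal block with the two brass posts, then each larger one on the next rest, so that the largest is farthest from the block. Set each down gently, face up and well centred on its rest, and let go of them all.

Things in the scene. Friction and masses are not known exactly. Their poses are not given: they have to be found in the camera images.
- driver_a_mid (a point): the second largest of four loose loudspeaker drivers, face up on its magnet: square black frame 52 x 52 mm, 6 mm thick, its top 40 mm above the foot; narrower basket and round magnet 34 mm across below; ring and bright cone 3 mm above. About 220 g. Point: on its axis, 20 mm above the foot, 20 mm below the frame top; z up out of the cone, x and y square to the sides. Grip the frame by two opposite sides.
- driver_b_mid (a point): the smallest of four loose loudspeaker drivers, face up on its magnet: square black frame 32 x 32 mm, 6 mm thick, its top 30 mm above the foot; narrower basket and round magnet 21 mm across below; ring and bright cone 3 mm above. About 70 g. Point: on its axis, 15 mm above the foot, 15 mm below the frame top; z up out of the cone, x and y square to the sides. Grip the frame by two opposite sides.
- driver_c_mid (a point): the largest of four loose loudspeaker drivers, face up on its magnet: square black frame 62 x 62 mm, 6 mm thick, its top 45 mm above the foot; narrower basket and round magnet 41 mm across below; ring and bright cone 3 mm above. About 320 g. Point: on its axis, 22.5 mm above the foot, 22.5 mm below the frame top; z up out of the cone, x and y square to the sides. Grip the frame by two opposite sides.
- driver_d_mid (a point): the second smallest of four loose loudspeaker drivers, face up on its magnet: square black frame 42 x 42 mm, 6 mm thick, its top 35 mm above the foot; narrower basket and round magnet 28 mm across below; ring and bright cone 3 mm above. About 130 g. Point: on its axis, 17.5 mm above the foot, 17.5 mm below the frame top; z up out of the cone, x and y square to the sides. Grip the frame by two opposite sides.
- rest_1: one of four alike round cork rests fixed to the bench in a straight row beside a steel rule, 95 mm apart centre to centre: disc 70 mm across, 3 mm thick; origin at the centre of its underside, on the bench. Its number says nothing of its place in the row.
- rest_2: one of four alike round cork rests fixed to the bench in a straight row beside a steel rule, 95 mm apart centre to centre: disc 70 mm across, 3 mm thick; origin at the centre of its underside, on the bench. Its number says nothing of its place in the row.
- rest_3: one of four alike round cork rests fixed to the bench in a straight row beside a steel rule, 95 mm apart centre to centre: disc 70 mm across, 3 mm thick; origin at the centre of its underside, on the bench. Its number says nothing of its place in the row.
- rest_4: one of four alike round cork rests fixed to the bench in a straight row beside a steel rule, 95 mm apart centre to centre: disc 70 mm across, 3 mm thick; origin at the centre of its underside, on the bench. Its number says nothing of its place in the row.
- terminal: the terminal block: black block 50 x 36 mm, 22 mm high, with two brass posts rising to 37 mm, fixed at one end of the row of rests, 82.5 mm from the centre of the nearest rest and in line with them; origin at the centre of its underside. (At the other end of the row is a plain steel weight 28 mm high, not listed.)

How it is judged:
At the end, for the whole second after the job is handed in: Counting from the rest beside the terminal block, the drivers stand in order 32, 42, 52, 62 mm, each within 14 mm of its rest's centre, standing on the cork upright (tilt under 0.12 rad), face up, released and at rest (horizontal distance between driver_b_mid and terminal between 0.0625 and 0.1025 m and (horizontal distance between driver_b_mid and rest_1 below 0.014 m or horizontal distance between driver_b_mid and rest_2 below 0.014 m or horizontal distance between driver_b_mid and rest_3 below 0.014 m or horizontal distance between driver_b_mid and rest_4 below 0.014 m) and height (world z) of driver_b_mid between 0.016 and 0.023 m and angle between each of driver_b_mid, driver_d_mid, driver_a_mid, driver_c_mid's own z axis and vertical below 0.12 rad and linear speed of each of driver_b, driver_d, driver_a, driver_c below 0.02 m/s and angular speed of each of driver_b, driver_d, driver_a, driver_c below 0.2 rad/s and contact force between each of driver_b, driver_d, driver_a, driver_c and the fingers below 0.1 N and horizontal distance between driver_d_mid and terminal between 0.1575 and 0.1975 m and (horizontal distance between driver_d_mid and rest_1 below 0.014 m or horizontal distance between driver_d_mid and rest_2 below 0.014 m or horizontal distance between driver_d_mid and rest_3 below 0.014 m or horizontal distance between driver_d_mid and rest_4 below 0.014 m) and height (world z) of driver_d_mid between 0.0185 and 0.0255 m and horizontal distance between driver_a_mid and terminal between 0.2525 and 0.2925 m and (horizontal distance between driver_a_mid and rest_1 below 0.014 m or horizontal distance between driver_a_mid and rest_2 below 0.014 m or horizontal distance between driver_a_mid and rest_3 below 0.014 m or horizontal distance between driver_a_mid and rest_4 below 0.014 m) and height (world z) of driver_a_mid between 0.021 and 0.028 m and horizontal distance between driver_c_mid and terminal between 0.3475 and 0.3875 m and (horizontal distance between driver_c_mid and rest_1 below 0.014 m or horizontal distance between driver_c_mid and rest_2 below 0.014 m or horizontal distance between driver_c_mid and rest_3 below 0.014 m or horizontal distance between driver_c_mid and rest_4 below 0.014 m) and height (world z) of driver_c_mid between 0.0235 and 0.0305 m); the robot touches nothing.
It fails at once if a driver is dropped or pressed hard on a rest (more than 40 N on a rest) (contact force between any of rest_1, rest_2, rest_3, rest_4 and anything else above 40 N).
It also fails if it takes over 109 s, if anything falls off the work surface, if the arm or the gripper's body presses on something with over 40 N, if the wrist force passes 120 N, or if a joint passes its speed limit or range.

## Working session

There is one attempt and no reset: what is moved stays moved. The work goes in short steps, Python scripts to look and compute and a shell command to move; the robot and the scene stay as the last step left them, time stands still between calls to the robot, and variables do not carry over. Pictures are saved under pics/ and viewed, and the job is handed in when it is done.

```bash
mkdir -p pics; ls; python3 - <<'E'
from workcell import bot, optics
import cv2, numpy as np
s=bot.read_state(); print(s, bot.tcp_to_grasp)
for n in ["top","scene"]:
    c=optics.read_camera(n); cv2.imwrite(f"pics/{n}0.png",c["image"][:,:,::-1]); print(n,c["mtx"],c["world_from_camera"])
c=optics.read_camera("wrist"); cv2.imwrite("pics/wrist0.png",c["image"][:,:,::-1]); print(c["mtx"],c["hand_eye"])
print(bot.read_state()["time"])
E
```

```text
pics
{'time': 0.0, 'q': array([ 1.23410307e+00,  2.64732167e-01,  1.60539491e+00,  1.98031799e-05,
        1.27370477e+00, -3.68824681e-02]), 'joint_vel': array([-0.00129602, -0.00118831, -0.00043665, -0.00111198,  0.00016404,
       -0.00027938]), 'joint_torque': array([-1.28837371e-03, -5.15119600e+01, -3.67314398e+01, -4.69263796e-04,
        1.31767098e-02, -3.57727254e-05]), 'tool_pos': array([0.19909277, 0.64419333, 0.22996488]), 'tcp_rot': array([-1.560157  ,  0.23572922, -0.23504452]), 'wrist_force': array([0.26362184, 1.23394294, 0.97043198]), 'torque': array([-0.01219555,  0.01552766, -0.04844735]), 'width': 0.9968090064473084} -0.0187
top [[507.80215602   0.         313.34746682]
 [  0.         507.80215602 199.6720093 ]
 [  0.           0.           1.        ]] [[-0.01756742 -0.99142555  0.12948653  0.410317  ]
 [-0.99979045  0.01877967  0.0081468   0.00641894]
 [-0.01050866 -0.12931628 -0.99154771  1.01848786]
 [ 0.          0.          0.          1.        ]]
scene [[494.24591075   0.         311.25572942]
 [  0.         494.24591075 194.38187594]
 [  0.           0.           1.        ]] [[-0.77585999  0.47538803 -0.41478608  1.03028544]
 [ 0.63062875  0.6038133  -0.48756218  0.57287117]
 [ 0.01867213 -0.63985602 -0.76826794  0.96106068]
 [ 0.          0.          0.          1.        ]]
[[300.12705126   0.         320.63689387]
 [  0.         300.12705126 203.57915165]
 [  0.           0.           1.        ]] [[-1.25398083e-03  9.65309486e-01  2.61105388e-01 -6.57738355e-02]
 [-7.32331077e-04 -2.61106410e-01  9.65309746e-01 -1.42926199e-01]
 [ 9.99998946e-01  1.01926433e-03  1.03434857e-03  5.65239152e-04]
 [ 0.00000000e+00  0.00000000e+00  0.00000000e+00  1.00000000e+00]]
0.15
```

View pics/top0.png

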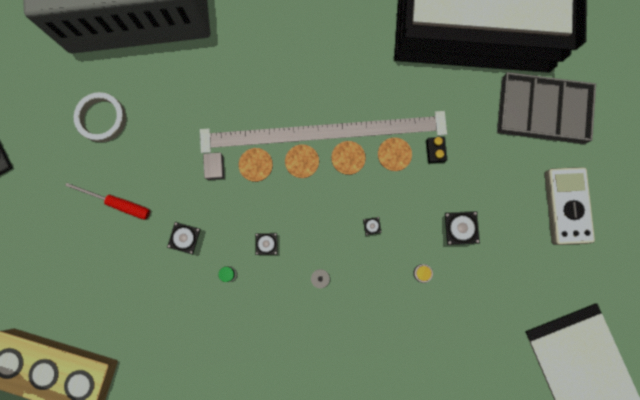

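View pics/scene0.png

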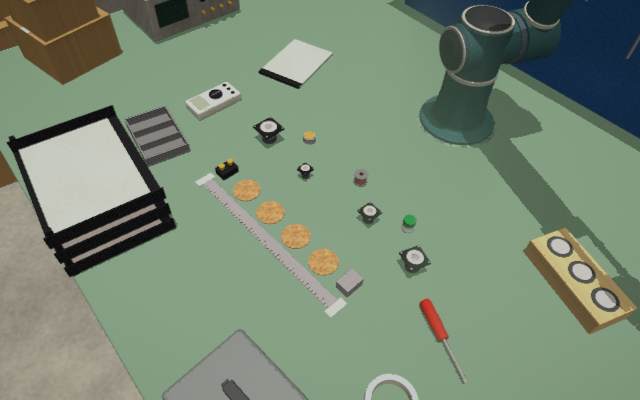

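View pics/wrist0.png

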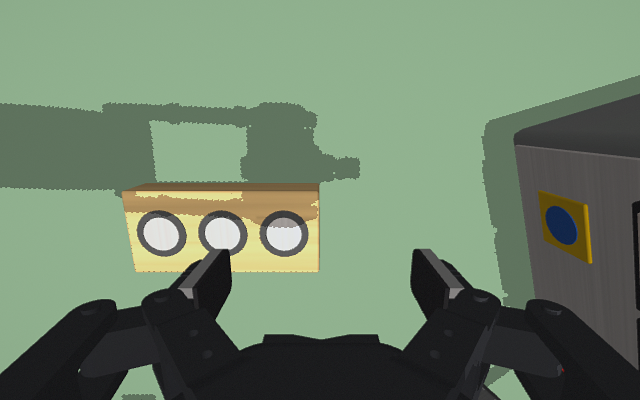

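```bash
cat > h.py <<'E'
from workcell import bot, optics
import cv2, numpy as np
from scipy.spatial.transform import Rotation as R
def cloud(n="top"):
    if n=="wrist":
        s=bot.read_state(); c=optics.read_camera(n)
        T=np.eye(4); T[:3,:3]=R.from_rotvec(s["tcp_rot"]).as_matrix(); T[:3,3]=s["tool_pos"]; T=T@c["hand_eye"]
    else: c=optics.read_camera(n); T=c["world_from_camera"]
    v,u=np.mgrid[0:400,0:640]; z=c["z_map"]
    ray=np.stack([(u-c["mtx"][0,2])/c["mtx"][0,0],(v-c["mtx"][1,2])/c["mtx"][1,1],np.ones_like(z)],-1)
    return c["image"],ray,T,z,(ray*z[...,None])@T[:3,:3].T+T[:3,3]
def atz(ray,T,u,v,h):
    u0,v0=int(u),int(v); d=T[:3,:3]@ray[v0,u0]; 
    return T[:3,3]+d*(h-T[2,3])/d[2]
E
python3 - <<'E'
from h import *
im,ray,T,z,P=cloud()
cv2.imwrite("pics/crop.png",cv2.resize(im[110:300,150:500,::-1],None,fx=2.28,fy=2.28,interpolation=cv2.INTER_CUBIC))
print("bench z",[np.round(P[v,u],4) for u,v in((320,220),(160,270),(500,270),(320,350))])
hsv=cv2.cvtColor(im,cv2.COLOR_RGB2HSV)
def rect(pts,n):
    r=cv2.minAreaRect((pts*1000).astype(np.float32)); print(n,len(pts),np.round(np.array(r[0]),1),np.round(r[1],1),round(r[2],1), "mean",np.round(pts.mean(0)*1000,1))
for n,(u,v),h in [("a",(183,238),.04),("d",(266,244),.035),("b",(372,226),.03),("c",(462,228),.045),("term",(436,150),.022)]:
    sl=np.s_[v-22:v+22,u-22:u+22]; p=P[sl].reshape(-1,3)
    d=(T[:3,:3]@ray[sl].reshape(-1,3).T).T; w=T[:3,3]+d*((h-T[2,3])/d[:,2])[:,None]
    m=p[:,2]>h-.012
    rect(w[m][:,:2],n+" zsel"); rect(p[m][:,:2],n+" raw"); print(np.percentile(p[m][:,2],[10,50,90]))
m=(hsv[...,0]<22)&(hsv[...,1]>120)&(hsv[...,2]>120); m[:135]=0;m[185:]=0;m[:,:235]=0;m[:,418:]=0
n,l,st,ce=cv2.connectedComponentsWithStats(m.astype(np.uint8))
for i in range(1,n):
    if st[i,4]>200:
        d=(T[:3,:3]@ray[l==i].T).T; w=T[:3,3]+d*((.003-T[2,3])/d[:,2])[:,None]; print("rest",st[i],np.round(w.mean(0),4), np.round((w.max(0)+w.min(0))/2,4))
E
```

```text
bench z [array([ 0.5018,  0.0021, -0.    ]), array([0.4078, 0.3221, 0.0026]), array([ 0.396 , -0.3523, -0.0005]), array([ 0.2478,  0.007 , -0.0007])]
a zsel 738 [478.5 263.6] [52.8 71.1] 73.8 mean [469.2 266.3]
a raw 738 [435.8 151.5] [292.8  51.9] 73.8 mean [468.7 264.6]
[0.03852026 0.04150703 0.04390875]
d zsel 470 [464.1 107.9] [61.2 40.9] 2.9 mean [455.2 107.5]
d raw 470 [446.6  66.6] [132.5  46.7] 78.3 mean [454.5 106.3]
[0.0336946  0.03662015 0.03942759]
b zsel 279 [ 491.4 -105. ] [39.7 46.5] 8.4 mean [486.6 -99. ]
b raw 279 [461.5 -50.3] [ 38.8 147.8] 27.3 mean [484.7 -96.3]
[0.02860519 0.03130788 0.03417436]
c zsel 1070 [ 478.5 -268.7] [61.9 62.9] 1.8 mean [ 478.3 -268.7]
c raw 1070 [ 462.9 -145.7] [ 66.1 315.1] 7.2 mean [ 478.  -267.5]
[0.04381002 0.04649594 0.04922908]
term zsel 489 [ 637.6 -230.2] [69.  72.3] 1.5 mean [ 637.9 -233.1]
term raw 489 [ 526.1 -134.5] [ 57.6 360.2] 48.5 mean [ 632.8 -228.2]
[0.01855093 0.02273674 0.03747016]
rest [378 138  34  33 863] [ 0.634 -0.152  0.003] [ 0.6338 -0.1522  0.003 ]
rest [332 141  33  33 857] [ 0.6287 -0.0574  0.003 ] [ 0.6293 -0.0574  0.003 ]
rest [285 145  34  33 860] [0.6233 0.0372 0.003 ] [0.623  0.0375 0.003 ]
rest [239 148  33  33 860] [0.618  0.1321 0.003 ] [0.6186 0.1324 0.003 ]
```

View pics/crop.png

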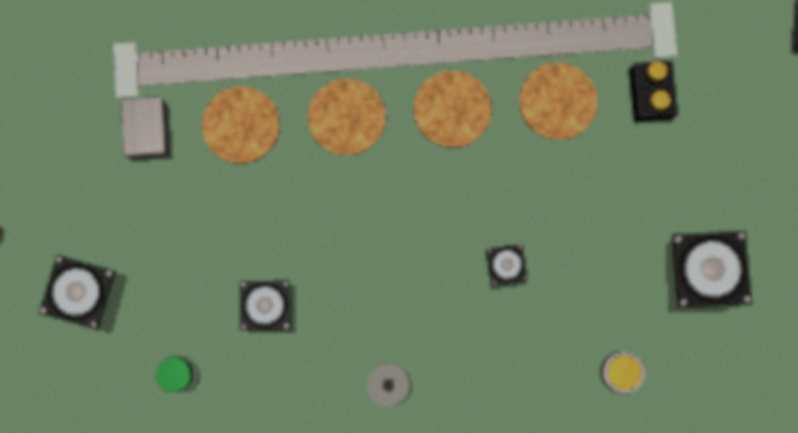

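```bash
cat >> h.py <<'E'
def drivers(show=True):
    im,ray,T,z,P=cloud(); out={}
    for n,(u,v),h in [("a",(183,238),.04),("d",(266,244),.035),("b",(372,226),.03),("c",(462,228),.045)]:
        d=(ray@T[:3,:3].T); w=T[:3,3]+d*((h-T[2,3])/d[...,2])[...,None]
        g=im.max(2); m=np.zeros(g.shape,np.uint8); m[v-24:v+24,u-24:u+24]=1
        zz=cv2.medianBlur((P[...,2]).astype(np.float32),5)
        m&=(zz>h-.014)
        m=cv2.morphologyEx(m,cv2.MORPH_OPEN,np.ones((5,5),np.uint8))
        k,l,st,ce=cv2.connectedComponentsWithStats(m); i=1+np.argmax(st[1:,4])
        r=cv2.minAreaRect((w[l==i][:,:2]*1000).astype(np.float32)); ang=(r[2]+45)%90-45
        out[n]=(r[0],ang); print(n,st[i,4],np.round(r[0],1),np.round(r[1],1),"ang",round(ang,1),"mean",np.round(w[l==i].mean(0)*1000,1))
def go(x,y,z,jaw_deg):
    """print tool-frame shift & turn; jaw_deg = direction of tool z in world (mod 180); from current measured pose"""
    s=bot.read_state(); M=R.from_rotvec(s["tcp_rot"]); m=M.as_matrix(); t=np.deg2rad(jaw_deg)
    zc=np.array([np.cos(t),np.sin(t),0]); 
    if zc@m[:,2]<0: zc=-zc
    yc=np.array([0,0,-1.]); G=np.column_stack([np.cross(yc,zc),yc,zc])
    rv=R.from_matrix(m.T@G).as_rotvec(); dp=np.array([x,y,z])-s["tool_pos"]
    print("t",s["time"],"pos",np.round(s["tool_pos"],4),"F",np.round(s["wrist_force"],1),"w",round(s["width"],3),"q",np.round(s["q"],2))
    print("turn(tool)",np.round(rv,3),"shift if before turn",np.round(m.T@dp,4),"| if after turn",np.round(G.T@dp,4), "axes x",np.round(m[:,0],3),"z",np.round(m[:,2],3))
E
python3 - <<'E'
from h import *
drivers(); go(.47,.266,.2,-16)
E
```

```text
a 721 [469.2 266.3] [52.8 51.8] ang -16.2 mean [469.2 266.3  40. ]
d 454 [455.1 107.6] [38.8 40.8] ang -0.5 mean [455.1 107.5  35. ]
b 261 [486.5 -98.6] [32.  32.1] ang 8.4 mean [486.5 -98.7  30. ]
c 1064 [ 478.5 -268.8] [61.9 63.1] ang 1.8 mean [ 478.4 -268.9   45. ]
t 0.25 pos [0.1992 0.6446 0.2306] F [-0.9  0.2 -0.4] w 1.002 q [ 1.23  0.26  1.6   0.    1.27 -0.04]
turn(tool) [1.00e-03 1.55e+00 1.00e-03] shift if before turn [ 0.3705  0.0309 -0.2817] | if after turn [0.2893 0.0306 0.3646] axes x [ 0.955 -0.295 -0.   ] z [ 0.295  0.955 -0.001]
```

```bash
python3 -m handwheel '[[0,0,0,0,0.18,0,1],[0,0,0,0,0.18,0,1],[0,0,0,0,0.18,0,1],[0,0,0,0,0.18,0,1],[0,0,0,0,0.18,0,1],[0,0,0,0,0.18,0,1],[0,0,0,0,0.18,0,1],[0,0,0,0,0.18,0,1]]'; python3 - <<'E'
from h import *
go(.469,.266,.15,-16.2)
E
```

```text
time: 1.25
tool_pos: [0.1993, 0.6448, 0.231]
tcp_rot: [-1.122, 1.337, -1.337]
wrist_force: [0.5, -0.4, 0.2]
width: 1.003
t 1.25 pos [0.1993 0.6448 0.231 ] F [ 0.5 -0.4  0.2] w 1.003 q [1.23 0.26 1.6  0.   1.27 1.41]
turn(tool) [0.    0.108 0.   ] shift if before turn [0.326  0.0811 0.3315] | if after turn [0.2885 0.081  0.3647] axes x [-0.174 -0.985  0.   ] z [ 0.985 -0.174 -0.   ]
```

```bash
python3 -m handwheel '[[0,0,0,0,0.108,0,1],[0.036,0.010,0.0456,0,0,0,1],[0.036,0.010,0.0456,0,0,0,1],[0.036,0.010,0.0456,0,0,0,1],[0.036,0.010,0.0456,0,0,0,1],[0.036,0.010,0.0456,0,0,0,1],[0.036,0.010,0.0456,0,0,0,1],[0.036,0.010,0.0456,0,0,0,1]]'; python3 - <<'E'
from h import *
go(.469,.266,.15,-16.2)
E
```

```text
time: 2.25
tool_pos: [0.4384, 0.3136, 0.1612]
tcp_rot: [-1.065, 1.41, -1.41]
wrist_force: [0.7, 0.4, 0.0]
width: 0.995
t 2.25 pos [0.4384 0.3136 0.1612] F [0.7 0.4 0. ] w 0.995 q [ 0.57  0.06  1.97 -0.    1.11  0.85]
turn(tool) [-0.001  0.006 -0.001] shift if before turn [0.0374 0.0112 0.0425] | if after turn [0.0372 0.0112 0.0427] axes x [-0.273 -0.962 -0.001] z [ 0.962 -0.273  0.001]
```

```bash
python3 -m handwheel '[[0.0372,0.011,0.0427,0,0.006,0,1],[0,0.03,0,0,0,0,1],[0,0,0,0,0,0,1]]'; python3 - <<'E'
from h import *
go(.469,.266,.12,-16.2)
c=optics.read_camera("wrist"); cv2.imwrite("pics/w1.png",c["image"][:,:,::-1])
E
```

```text
time: 2.62
tool_pos: [0.4666, 0.2659, 0.1178]
tcp_rot: [-1.067, 1.418, -1.416]
wrist_force: [-0.2, 0.0, -0.0]
width: 1.003
t 2.625 pos [0.4666 0.2659 0.1178] F [-0.2  0.  -0. ] w 1.003 q [0.47 0.11 2.01 0.   1.03 0.76]
turn(tool) [ 0.004 -0.002  0.004] shift if before turn [-0.0008 -0.0022  0.0023] | if after turn [-0.0008 -0.0022  0.0023] axes x [-0.281 -0.96   0.004] z [ 0.96  -0.281 -0.004]
```

View pics/w1.png

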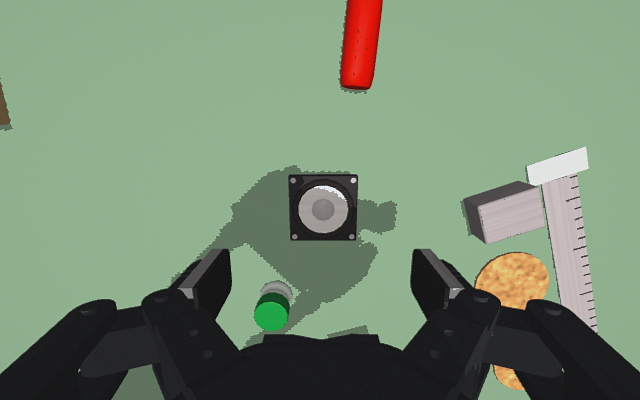

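```bash
cat >> h.py <<'E'
def wd(h,box=(230,130,420,300)):
    im,ray,T,z,P=cloud("wrist"); u0,v0,u1,v1=box
    d=(ray@T[:3,:3].T); w=T[:3,3]+d*((h-T[2,3])/d[...,2])[...,None]
    m=np.zeros(z.shape,np.uint8); m[v0:v1,u0:u1]=1; m&=(P[...,2]>h-.010).astype(np.uint8); m&=(P[...,2]<h+.01).astype(np.uint8)
    m=cv2.morphologyEx(m,cv2.MORPH_OPEN,np.ones((5,5),np.uint8))
    k,l,st,ce=cv2.connectedComponentsWithStats(m); i=1+np.argmax(st[1:,4])
    r=cv2.minAreaRect((w[l==i][:,:2]*1000).astype(np.float32)); print(st[i],np.round(r[0],1),np.round(r[1],1),"ang",round((r[2]+45)%90-45,1),"medz",np.median(P[...,2][l==i]))
E
python3 - <<'E'
from h import *
wd(.04)
E
```

```text
[ 288  176   69   66 4353] [468.8 268.5] [52.1 51.8] ang -16.2 medz 0.04168728597614263
```

```bash
python3 -m handwheel '[[-0.003,0.03,0.0017,0,0,0,1],[0,0.03,0,0,0,0,1],[0,0.03,0,0,0,0,1],[0,0.013,0,0,0,0,1],[0,0,0,0,0,0,1],[0,0,0,0,0,0,1]]'; python3 - <<'E'
from h import *
go(.469,.268,.015,-16.2)
c=optics.read_camera("wrist"); cv2.imwrite("pics/w2.png",c["image"][:,:,::-1])
E
```

```text
time: 3.48
tool_pos: [0.472, 0.2711, 0.0189]
tcp_rot: [-1.059, 1.413, -1.414]
wrist_force: [-1.0, 0.2, 0.3]
width: 0.998
t 3.475 pos [0.472  0.2711 0.0189] F [-1.   0.2  0.3] w 0.998 q [ 0.48  0.25  2.06 -0.    0.83  0.76]
turn(tool) [-0.002  0.    -0.002] shift if before turn [ 0.0038  0.0038 -0.002 ] | if after turn [ 0.0038  0.0039 -0.002 ] axes x [-0.279 -0.96  -0.002] z [ 0.96  -0.279  0.002]
```

View pics/w2.png

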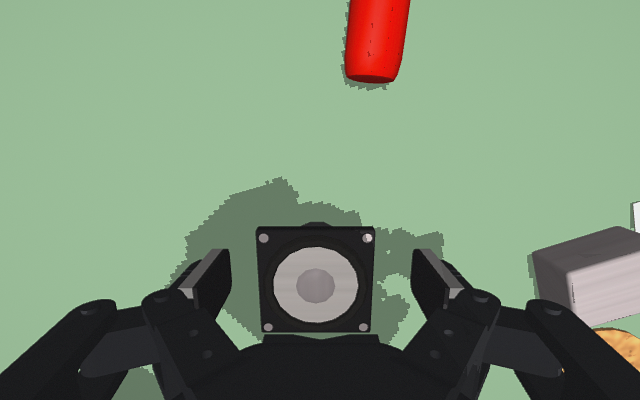

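```bash
python3 -m handwheel '[[0.0038,0.0039,-0.002,0,0,0,1],[0,0,0,0,0,0,1],[0,0,0,0,0,0,0.3],[0,0,0,0,0,0,0.3],[0,0,0,0,0,0,0.3],[0,0,0,0,0,0,0.3],[0,0,0,0,0,0,0.3],[0,0,0,0,0,0,0.3]]' 35; python3 - <<'E'
from h import *
go(.469,.268,.015,-16.2)
c=optics.read_camera("wrist"); cv2.imwrite("pics/w3.png",c["image"][:,:,::-1])
E
```

```text
time: 4.53
tool_pos: [0.4681, 0.2671, 0.0137]
tcp_rot: [-1.061, 1.414, -1.415]
wrist_force: [-0.6, -1.4, 4.2]
width: 0.599
t 4.525 pos [0.4681 0.2671 0.0137] F [-0.6 -1.4  4.2] w 0.599 q [ 0.47  0.25  2.07 -0.    0.82  0.76]
turn(tool) [-0. -0. -0.] shift if before turn [-0.0011 -0.0013  0.0006] | if after turn [-0.0011 -0.0013  0.0006] axes x [-0.279 -0.96  -0.   ] z [ 0.96  -0.279  0.   ]
```

View pics/w3.png

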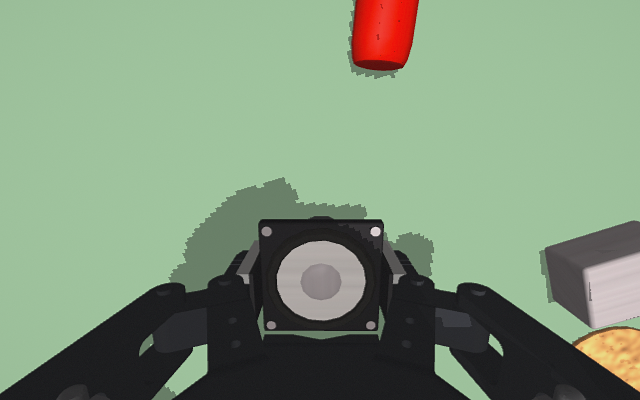

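```bash
python3 -m handwheel '[[0,-0.01,0,0,0,0,0.3],[0,-0.03,0,0,0,0,0.3],[0,-0.035,0,0,0,0,0.3],[0,0,0,0,-0.17,0,0.3],[0,0,0,0,-0.17,0,0.3],[0,0,0,0,0,0,0.3]]'; python3 - <<'E'
from h import *
go(.6233,.0373,.09,3.2)
wd(.04+.075,(230,200,420,350))
c=optics.read_camera("wrist"); cv2.imwrite("pics/w4.png",c["image"][:,:,::-1])
E
```

```text
time: 5.32
tool_pos: [0.4672, 0.2669, 0.0881]
tcp_rot: [-1.236, 1.169, -1.168]
wrist_force: [0.3, 0.0, -3.2]
width: 0.597
t 5.325 pos [0.4672 0.2669 0.0881] F [ 0.3  0.  -3.2] w 0.597 q [0.47 0.14 2.03 0.   0.97 0.42]
turn(tool) [ 0.001 -0.001  0.   ] shift if before turn [ 0.2378 -0.002   0.1432] | if after turn [ 0.2379 -0.0019  0.143 ] axes x [ 0.055 -0.998  0.   ] z [ 0.998  0.055 -0.001]
[  230   219   182   112 14672] [467.4 269.2] [77.2 52.6] ang 3.2 medz 0.11610564917794758
```

View pics/w4.png

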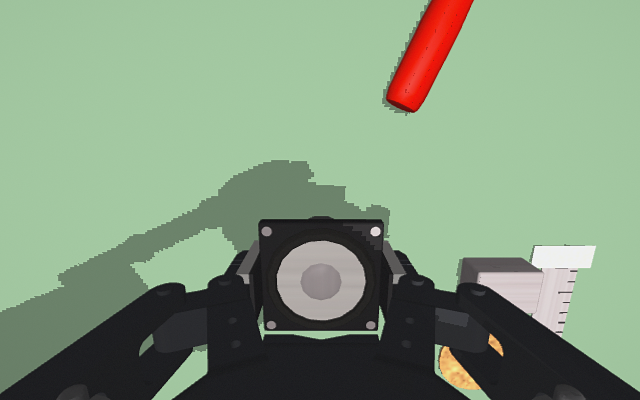

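```bash
python3 -m handwheel '[[0.030,0,0.018,0,0,0,0.3],[0.046,0,0.028,0,0,0,0.3],[0.046,0,0.028,0,0,0,0.3],[0.046,0,0.028,0,0,0,0.3],[0.046,0,0.028,0,0,0,0.3],[0.0255,0,0.013,0,0,0,0.3],[0,0,0,0,0,0,0.3],[0,0,0,0,0,0,0.3]]'; python3 - <<'E'
from h import *
go(.6233,.0355,.0167,3.2)
im,ray,T,z,P=cloud("wrist")
cv2.imwrite("pics/w5.png",im[:,:,::-1])
im,ray,T,z,P=cloud("top")
cv2.imwrite("pics/t5.png",cv2.resize(im[110:300,150:500,::-1],None,fx=2.28,fy=2.28,interpolation=cv2.INTER_CUBIC))
E
```

```text
time: 6.42
tool_pos: [0.6235, 0.0364, 0.0877]
tcp_rot: [-1.236, 1.17, -1.167]
wrist_force: [-0.9, -0.7, -2.1]
width: 0.6
t 6.425 pos [0.6235 0.0364 0.0877] F [-0.9 -0.7 -2.1] w 0.6 q [ 0.02  0.29  1.85  0.    1.   -0.04]
turn(tool) [ 0.002 -0.    -0.001] shift if before turn [ 0.0009  0.071  -0.0001] | if after turn [ 0.0009  0.071  -0.0002] axes x [ 0.055 -0.998 -0.001] z [ 0.998  0.055 -0.002]
```

View pics/w5.png

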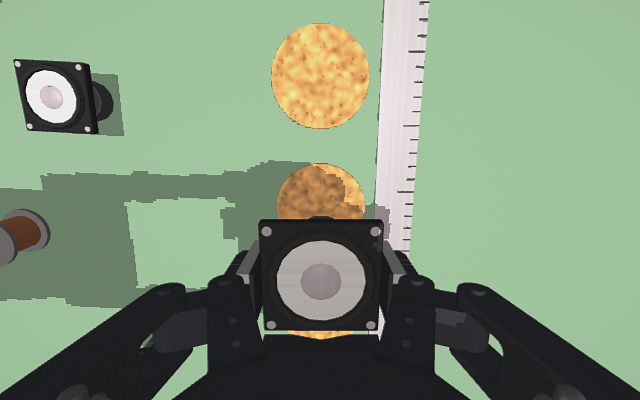

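View pics/t5.png

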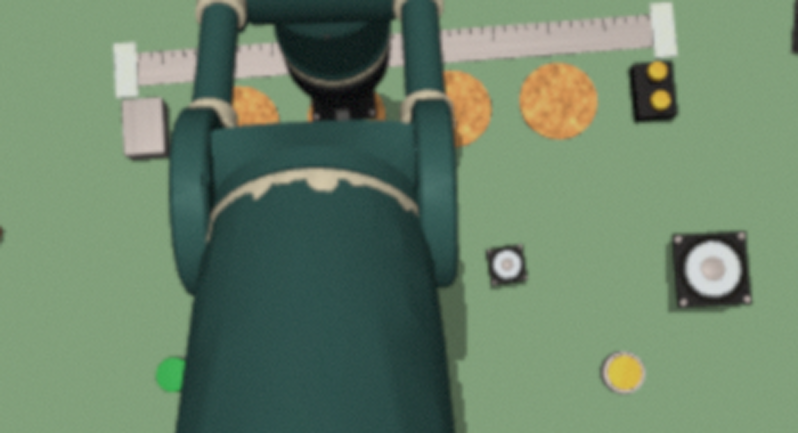

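```bash
python3 -m handwheel '[[0.001,0.03,0,0,0,0,0.3],[0,0.02,0,0,0,0,0.3],[0,0.01,0,0,0,0,0.3],[0,0.006,0,0,0,0,0.3],[0,0.001,0,0,0,0,0.3],[0,0.001,0,0,0,0,0.3],[0,0,0,0,0,0,0.3]]'; python3 - <<'E'
from h import *
go(.6233,.0355,.0167,3.2)
E
```

```text
time: 7.4
tool_pos: [0.6249, 0.035, 0.021]
tcp_rot: [-1.235, 1.166, -1.168]
wrist_force: [-0.6, -0.1, -2.5]
width: 0.597
t 7.4 pos [0.6249 0.035  0.021 ] F [-0.6 -0.1 -2.5] w 0.597 q [ 0.02  0.37  1.88 -0.    0.88 -0.04]
turn(tool) [-0.001  0.001  0.   ] shift if before turn [-0.0006  0.0043 -0.0016] | if after turn [-0.0006  0.0043 -0.0016] axes x [ 0.057 -0.998  0.   ] z [0.998 0.057 0.001]
```

```bash
python3 -m handwheel '[[0,0.001,-0.001,0,0,0,0.3],[0,0.001,0,0,0,0,0.3],[0,0.001,0,0,0,0,0.3],[0,0,0,0,0,0,0.3],[0,0,0,0,0,0,0.3]]'; python3 - <<'E'
from h import *
go(.6233,.0355,.0167,3.2)
E
```

```text
time: 8.02
tool_pos: [0.6233, 0.035, 0.0174]
tcp_rot: [-1.236, 1.167, -1.167]
wrist_force: [0.9, -0.0, -3.0]
width: 0.598
t 8.025 pos [0.6233 0.035  0.0174] F [ 0.9 -0.  -3. ] w 0.598 q [ 0.02  0.38  1.89 -0.    0.88 -0.04]
turn(tool) [0.    0.001 0.   ] shift if before turn [-0.0005  0.0007  0.    ] | if after turn [-0.0005  0.0007  0.    ] axes x [ 0.057 -0.998  0.   ] z [ 0.998  0.057 -0.   ]
```

```bash
python3 -m handwheel '[[0,0.0005,0,0,0,0,0.3],[0,0.0005,0,0,0,0,0.3],[0,0,0,0,0,0,0.3],[0,0,0,0,0,0,0.3]]'
```

```text
time: 8.52
tool_pos: [0.6234, 0.035, 0.0167]
tcp_rot: [-1.236, 1.167, -1.167]
wrist_force: [-1.4, -0.5, 0.7]
width: 0.601
```

```bash
python3 -m handwheel '[[0,0.0005,0,0,0,0,0.3],[0,0.0,0,0,0,0,0.3],[0,0,0,0,0,0,0.3]]'
```

```text
time: 8.9
tool_pos: [0.6235, 0.035, 0.0167]
tcp_rot: [-1.236, 1.167, -1.167]
wrist_force: [-2.9, 0.3, 5.1]
width: 0.595
```

```bash
python3 -m handwheel '[[0,0,0,0,0,0,0.65],[0,0,0,0,0,0,0.75],[0,0,0,0,0,0,0.9],[0,0,0,0,0,0,1],[0,0,0,0,0,0,1],[0,-0.03,0,0,0,0,1],[0,-0.045,0,0,0,0,1],[0,0,0,0,0,0,1]]'; python3 - <<'E'
from h import *
wd(.043,(200,100,440,380))
go(.4551,.1076,.09,-0.5)
im,ray,T,z,P=cloud("wrist")
cv2.imwrite("pics/w6.png",im[:,:,::-1])
E
```

```text
time: 9.9
tool_pos: [0.6272, 0.0351, 0.0958]
tcp_rot: [-1.229, 1.16, -1.172]
wrist_force: [0.6, -0.1, 0.3]
width: 0.998
[ 276  183   78   73 5476] [623.9  36.7] [51.8 51.9] ang 3.2 medz 0.04472483970076334
t 9.95 pos [0.6254 0.0351 0.0934] F [-0.2  0.1  0.8] w 1.002 q [ 0.02  0.29  1.84 -0.    1.01 -0.04]
turn(tool) [-0.005  0.066  0.   ] shift if before turn [-0.0821  0.0025 -0.1659] | if after turn [-0.071   0.0034 -0.1709] axes x [ 0.057 -0.998  0.   ] z [0.998 0.057 0.005]
```

View pics/w6.png

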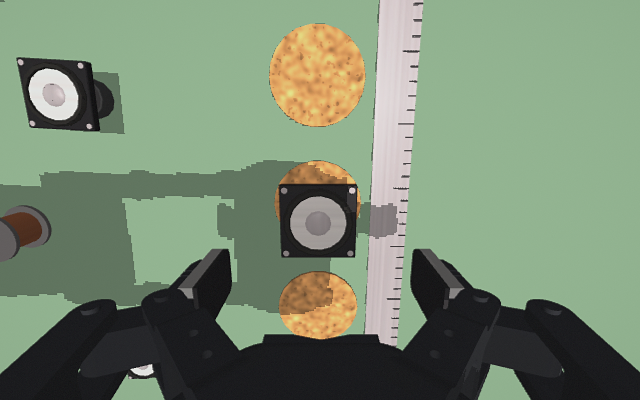

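```bash
cat >> h.py <<'E'
def rests(n="wrist"):
    im,ray,T,z,P=cloud(n); hsv=cv2.cvtColor(im,cv2.COLOR_RGB2HSV)
    m=((hsv[...,0]<22)&(hsv[...,1]>100)&(hsv[...,2]>70)).astype(np.uint8)
    k,l,st,ce=cv2.connectedComponentsWithStats(m)
    for i in range(1,k):
        if st[i,4]>300:
            d=(T[:3,:3]@ray[l==i].T).T; w=T[:3,3]+d*((.003-T[2,3])/d[:,2])[:,None]; print("rest",st[i],"circ",[np.round(x,4) for x in cv2.minEnclosingCircle((w[:,:2]*1000).astype(np.float32))],"Pmean",np.round(P[l==i].mean(0),4))
E
python3 - <<'E'
from h import *
rests(); 
E
```

```text
rest [ 271   23   98  104 7432] circ [array([617.8929, 133.1061]), np.float64(34.8252)] Pmean [0.618  0.1337 0.0043]
rest [ 276  161   83   62 1414] circ [array([622.6348,  40.0411]), np.float64(34.4829)] Pmean [0.6189 0.0605 0.005 ]
rest [  2 213  41  35 768] circ [array([382.4609,   3.7275]), np.float64(16.6481)] Pmean [0.3959 0.0096 0.0128]
rest [ 281  272   79   68 4121] circ [array([628.7582, -56.0075]), np.float64(35.2132)] Pmean [ 0.6287 -0.0525  0.0051]
```

```bash
python3 -m handwheel '[[0,0,0,0,0.066,0,1],[-0.0145,0,-0.035,0,0,0,1],[-0.0205,0,-0.05,0,0,0,1],[-0.0205,0,-0.05,0,0,0,1],[-0.0165,0,-0.036,0,0,0,1],[0,0,0,0,0,0,1],[0,0,0,0,0,0,1]]'; python3 - <<'E'
from h import *
wd(.035)
go(.4551,.109,.09,-0.5)
im,ray,T,z,P=cloud("wrist")
cv2.imwrite("pics/w7.png",im[:,:,::-1])
E
```

```text
time: 10.92
tool_pos: [0.453, 0.1085, 0.0902]
tcp_rot: [-1.206, 1.216, -1.215]
wrist_force: [0.5, 0.4, 1.5]
width: 1.003
[ 292  190   62   59 3497] [454.7 109.7] [42.3 41.9] ang -0.2 medz 0.036702280384346336
t 10.975 pos [0.4537 0.1084 0.0905] F [ 0.2 -1.3 -0. ] w 1.001 q [ 0.18  0.    2.18 -0.    0.96  0.19]
turn(tool) [-0. -0.  0.] shift if before turn [-0.0007  0.0005  0.0014] | if after turn [-0.0007  0.0005  0.0014] axes x [-0.009 -1.     0.   ] z [ 1.    -0.009  0.   ]
```

View pics/w7.png

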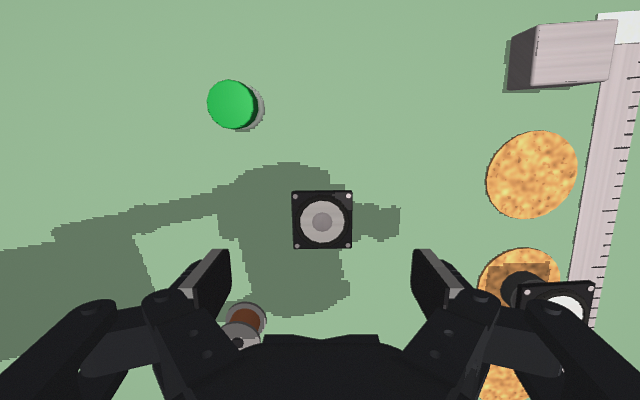

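```bash
python3 -m handwheel '[[-0.001,0.03,0.001,0,0,0,1],[0,0.03,0,0,0,0,1],[0,0.015,0,0,0,0,1],[0,0.004,0,0,0,0,1],[0,0,0,0,0,0,1],[0,0,0,0,0,0,1],[0,0,0,0,0,0,1]]'; python3 - <<'E'
from h import *
go(.4547,.1097,.010,-0.3)
E
```

```text
time: 11.9
tool_pos: [0.4548, 0.1097, 0.0128]
tcp_rot: [-1.203, 1.215, -1.216]
wrist_force: [-0.2, 0.3, -0.4]
width: 1.004
t 11.9 pos [0.4548 0.1097 0.0128] F [-0.2  0.3 -0.4] w 1.004 q [ 0.18  0.13  2.22 -0.    0.79  0.19]
turn(tool) [-0.002 -0.004 -0.   ] shift if before turn [ 0.      0.0028 -0.0001] | if after turn [ 0.      0.0028 -0.0001] axes x [-0.009 -1.    -0.   ] z [ 1.    -0.009  0.002]
```

```bash
python3 -m handwheel '[[0,0.0015,0,0,0,0,1],[0,0,0,0,0,0,0.2],[0,0,0,0,0,0,0.2],[0,0,0,0,0,0,0.2],[0,0,0,0,0,0,0.2],[0,0,0,0,0,0,0.2],[0,0,0,0,0,0,0.2],[0,0,0,0,0,0,0.2]]' 35; python3 - <<'E'
from h import *
go(.4547,.1097,.010,-0.3)
E
```

```text
time: 12.9
tool_pos: [0.454, 0.1096, 0.0105]
tcp_rot: [-1.205, 1.216, -1.216]
wrist_force: [-0.9, -0.1, 4.3]
width: 0.48
t 12.9 pos [0.454  0.1096 0.0105] F [-0.9 -0.1  4.3] w 0.48 q [0.18 0.13 2.22 0.   0.79 0.19]
turn(tool) [ 0.    -0.004 -0.   ] shift if before turn [-0.0001  0.0005  0.0007] | if after turn [-0.0001  0.0005  0.0007] axes x [-0.009 -1.    -0.   ] z [ 1.    -0.009 -0.   ]
```

```bash
python3 -m handwheel '[[0,-0.01,0,0,0,0,0.2],[0,-0.03,0,0,0,0,0.2],[0,-0.045,0,0,0,0,0.2],[0,0,0,0,-0.065,0,0.2],[0,0,0,0,0,0,0.2],[0,0,0,0,0,0,0.2]]'; python3 - <<'E'
from h import *
go(.6287,-.0565,.095,3.2)
c=optics.read_camera("wrist"); cv2.imwrite("pics/w8.png",c["image"][:,:,::-1])
E
```

```text
time: 13.65
tool_pos: [0.4532, 0.1094, 0.0947]
tcp_rot: [-1.236, 1.17, -1.168]
wrist_force: [0.3, 0.3, -0.8]
width: 0.485
t 13.65 pos [0.4532 0.1094 0.0947] F [ 0.3  0.3 -0.8] w 0.485 q [ 0.18 -0.    2.17 -0.    0.97  0.13]
turn(tool) [ 0.002 -0.001  0.   ] shift if before turn [ 0.1753 -0.0005  0.1662] | if after turn [ 0.1754 -0.0003  0.166 ] axes x [ 0.055 -0.998  0.   ] z [ 0.998  0.055 -0.002]
```

View pics/w8.png

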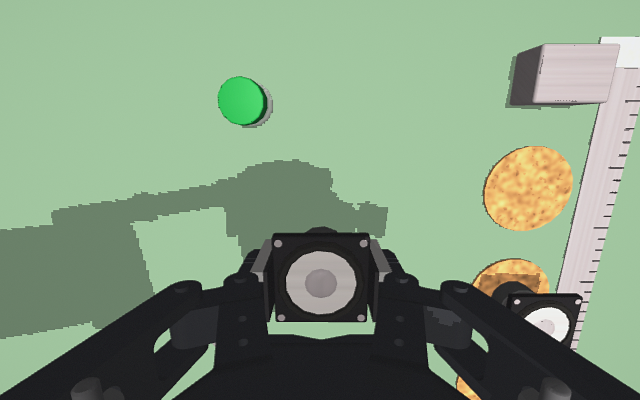

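```bash
python3 -m handwheel '[[0.0245,0,0.0232,0,0,0,0.2],[0.042,0,0.04,0,0,0,0.2],[0.042,0,0.04,0,0,0,0.2],[0.042,0,0.04,0,0,0,0.2],[0.0249,0,0.0225,0,0,0,0.2],[0,0.02,0,0,0,0,0.2],[0,0.02,0,0,0,0,0.2],[0,0,0,0,0,0,0.2]]'; python3 - <<'E'
from h import *
go(.6287,-.0565,.0135,3.2)
E
```

```text
time: 14.7
tool_pos: [0.6249, -0.0549, 0.0512]
tcp_rot: [-1.241, 1.174, -1.162]
wrist_force: [0.7, 0.8, -1.0]
width: 0.483
t 14.7 pos [ 0.6249 -0.0549  0.0512] F [ 0.7  0.8 -1. ] w 0.483 q [-0.13  0.34  1.86  0.    0.95 -0.18]
turn(tool) [ 0.008  0.001 -0.002] shift if before turn [0.0019 0.0376 0.004 ] | if after turn [0.0018 0.0377 0.0037] axes x [ 0.057 -0.998 -0.002] z [ 0.998  0.057 -0.008]
```

```bash
python3 -m handwheel '[[0,0.02,0,0,0,0,0.2],[0,0.01,0,0,0,0,0.2],[0,0.004,0,0,0,0,0.2],[0,0,0,0,0,0,0.2],[0,0,0,0,0,0,0.2],[0,0,0,0,0,0,0.2]]'; python3 - <<'E'
from h import *
go(.6287,-.0565,.0135,3.2)
E
```

```text
time: 15.45
tool_pos: [0.6299, -0.0564, 0.0221]
tcp_rot: [-1.234, 1.167, -1.169]
wrist_force: [-0.0, -0.8, -1.3]
width: 0.479
t 15.45 pos [ 0.6299 -0.0564  0.0221] F [-0.  -0.8 -1.3] w 0.479 q [-0.13  0.38  1.87 -0.    0.89 -0.18]
turn(tool) [-0.001  0.     0.   ] shift if before turn [ 0.      0.0086 -0.0012] | if after turn [ 0.      0.0086 -0.0012] axes x [ 0.056 -0.998  0.   ] z [0.998 0.056 0.001]
```

```bash
python3 -m handwheel '[[0,0.003,-0.001,0,0,0,0.2],[0,0.003,0,0,0,0,0.2],[0,0.001,0,0,0,0,0.2],[0,0,0,0,0,0,0.2],[0,0,0,0,0,0,0.2]]'
```

```text
time: 16.08
tool_pos: [0.6283, -0.0564, 0.0144]
tcp_rot: [-1.235, 1.168, -1.168]
wrist_force: [-0.2, -0.3, -1.3]
width: 0.482
```

```bash
python3 -m handwheel '[[0,0.0005,0,0,0,0,0.2],[0,0.0005,0,0,0,0,0.2],[0,0,0,0,0,0,0.2],[0,0,0,0,0,0,0.2]]'
```

```text
time: 16.58
tool_pos: [0.6284, -0.0564, 0.0136]
tcp_rot: [-1.235, 1.168, -1.168]
wrist_force: [-0.3, -0.4, 1.3]
width: 0.48
```

Contact (force went from -1.3 to +1.3 N). Release and go to the smallest.

```bash
python3 -m handwheel '[[0,0,0,0,0,0,0.53],[0,0,0,0,0,0,0.65],[0,0,0,0,0,0,0.9],[0,0,0,0,0,0,1],[0,0,0,0,0,0,1],[0,-0.03,0,0,0,0,1],[0,-0.045,0,0,0,0,1],[0,0,0,0,0,0,1]]'; python3 - <<'E'
from h import *
wd(.038,(200,100,440,380)); rests()
go(.4865,-.0975,.09,8.4)
im,ray,T,z,P=cloud("wrist")
cv2.imwrite("pics/w9.png",im[:,:,::-1])
E
```

```text
time: 17.58
tool_pos: [0.6321, -0.0568, 0.0934]
tcp_rot: [-1.23, 1.161, -1.173]
wrist_force: [0.4, -0.5, 0.1]
width: 0.999
[ 284  191   62   59 3500] [629.  -56.6] [41.8 42.4] ang 3.1 medz 0.03962971163018289
rest [291 122  54   9 346] circ [array([625.0333,   9.9625]), np.float64(19.6651)] Pmean [0.6251 0.0076 0.0046]
rest [ 275  165   87   72 2484] circ [array([628.8774, -56.3053]), np.float64(34.7714)] Pmean [ 0.6276 -0.0425  0.0052]
rest [ 279  276   79   64 3892] circ [array([ 634.0595, -150.8296]), np.float64(35.051)] Pmean [ 0.634  -0.146   0.0052]
t 17.675 pos [ 0.6286 -0.0564  0.089 ] F [ 0.2  0.1 -0.4] w 1.0 q [-0.13  0.3   1.83  0.    1.01 -0.18]
turn(tool) [-0.001 -0.091  0.   ] shift if before turn [ 0.0331 -0.0012 -0.1442] | if after turn [ 0.0199 -0.001  -0.1466] axes x [ 0.056 -0.998  0.   ] z [0.998 0.056 0.001]
```

View pics/w9.png

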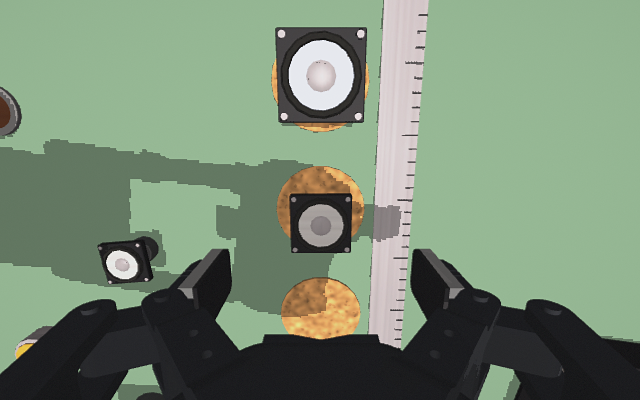

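```bash
python3 -m handwheel '[[0,0,0,0,-0.091,0,1],[0.004,0,-0.03,0,0,0,1],[0.007,0,-0.05,0,0,0,1],[0.006,0,-0.045,0,0,0,1],[0.0029,0,-0.0216,0,0,0,1],[0,0,0,0,0,0,1],[0,0,0,0,0,0,1]]'; python3 - <<'E'
from h import *
wd(.030)
go(.4865,-.0975,.006,8.4)
im,ray,T,z,P=cloud("wrist")
cv2.imwrite("pics/w10.png",im[:,:,::-1])
E
```

```text
time: 18.6
tool_pos: [0.4865, -0.0974, 0.0879]
tcp_rot: [-1.275, 1.101, -1.1]
wrist_force: [0.2, -0.1, -0.5]
width: 1.003
[ 297  198   46   45 1961] [486.2 -97.2] [31.7 32.6] ang 7.3 medz 0.03169125110491586
t 18.65 pos [ 0.4869 -0.0973  0.0881] F [ 0.7 -0.  -0. ] w 0.998 q [-0.25  0.07  2.12  0.    0.96 -0.39]
turn(tool) [-0.     0.001 -0.   ] shift if before turn [ 0.0001  0.0821 -0.0005] | if after turn [ 0.0001  0.0821 -0.0005] axes x [ 0.147 -0.989 -0.   ] z [0.989 0.147 0.   ]
```

View pics/w10.png

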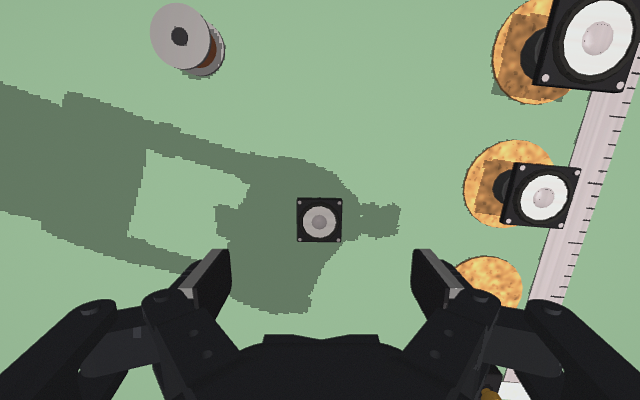

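```bash
python3 -m handwheel '[[0,0.03,0,0,0,0,1],[0,0.03,0,0,0,0,1],[0,0.014,0,0,0,0,1],[0,0.004,0,0,0,0,1],[0,0,0,0,0,0,0.6],[0,0,0,0,0,0,0.6],[0,0,0,0,0,0,0.6],[0,0,0,0,0,0,0.6]]'; python3 - <<'E'
from h import *
go(.4863,-.0972,.007,8)
E
```

```text
time: 19.7
tool_pos: [0.4865, -0.0976, 0.0109]
tcp_rot: [-1.275, 1.099, -1.101]
wrist_force: [-0.0, 0.9, 0.3]
width: 0.599
t 19.7 pos [ 0.4865 -0.0976  0.0109] F [-0.   0.9  0.3] w 0.599 q [-0.25  0.18  2.17  0.    0.8  -0.4 ]
turn(tool) [-0.001  0.007  0.   ] shift if before turn [-0.0004  0.0039 -0.0002] | if after turn [-0.0004  0.0039 -0.0002] axes x [ 0.146 -0.989  0.   ] z [0.989 0.146 0.001]
```

```bash
python3 -m handwheel '[[0,0.0035,0,0,0,0,0.5],[0,0,0,0,0,0,0.5],[0,0,0,0,0,0,0.1],[0,0,0,0,0,0,0.1],[0,0,0,0,0,0,0.1],[0,0,0,0,0,0,0.1],[0,0,0,0,0,0,0.1],[0,0,0,0,0,0,0.1]]' 25; python3 - <<'E'
from h import *
go(.4863,-.0972,.007,8)
E
```

```text
time: 20.7
tool_pos: [0.4861, -0.0975, 0.0069]
tcp_rot: [-1.275, 1.1, -1.1]
wrist_force: [-0.0, 0.1, 0.0]
width: 0.369
t 20.7 pos [ 0.4861 -0.0975  0.0069] F [-0.   0.1  0. ] w 0.369 q [-0.25  0.19  2.17 -0.    0.79 -0.4 ]
turn(tool) [0.    0.007 0.   ] shift if before turn [-0.0003 -0.0001  0.0002] | if after turn [-0.0003 -0.0001  0.0002] axes x [ 0.146 -0.989  0.   ] z [ 0.989  0.146 -0.   ]
```

```bash
python3 -m handwheel '[[0,-0.01,0,0,0,0,0.1],[0,-0.03,0,0,0,0,0.1],[0,-0.045,0,0,0,0,0.1],[0,0,0,0,0.091,0,0.1],[0,0,0,0,0,0,0.1],[0,0,0,0,0,0,0.1]]'; python3 - <<'E'
from h import *
go(.634,-.151,.095,3.2)
c=optics.read_camera("wrist"); cv2.imwrite("pics/w11.png",c["image"][:,:,::-1])
E
```

```text
time: 21.45
tool_pos: [0.4855, -0.0974, 0.0915]
tcp_rot: [-1.236, 1.168, -1.166]
wrist_force: [0.5, 0.8, -1.4]
width: 0.367
t 21.45 pos [ 0.4855 -0.0974  0.0915] F [ 0.5  0.8 -1.4] w 0.367 q [-0.25  0.06  2.12 -0.    0.97 -0.31]
turn(tool) [ 0.001  0.002 -0.   ] shift if before turn [ 0.0621 -0.0036  0.1451] | if after turn [ 0.0618 -0.0035  0.1452] axes x [ 0.057 -0.998 -0.   ] z [ 0.998  0.057 -0.001]
```

View pics/w11.png

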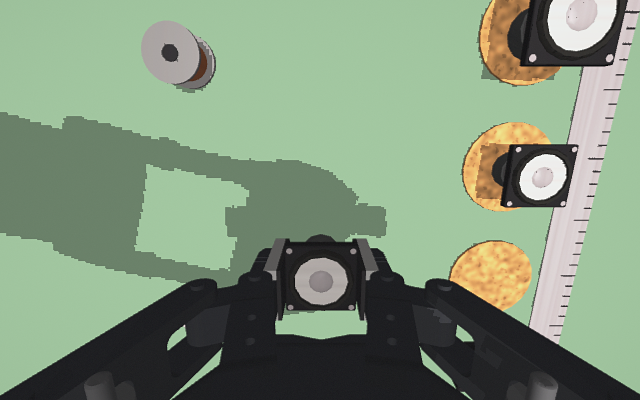

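```bash
python3 -m handwheel '[[0.012,0,0.028,0,0,0,0.1],[0.022,0,0.052,0,0,0,0.1],[0.018,0,0.042,0,0,0,0.1],[0.01,0,0.0225,0,0,0,0.1],[0,0,0,0,0,0,0.1],[0,0.03,0,0,0,0,0.1],[0,0.03,0,0,0,0,0.1],[0,0,0,0,0,0,0.1]]'; python3 - <<'E'
from h import *
go(.634,-.151,.0099,3.2)
E
```

```text
time: 22.5
tool_pos: [0.6293, -0.1499, 0.028]
tcp_rot: [-1.24, 1.175, -1.161]
wrist_force: [-0.4, 0.1, -0.4]
width: 0.366
t 22.5 pos [ 0.6293 -0.1499  0.028 ] F [-0.4  0.1 -0.4] w 0.366 q [-0.27  0.41  1.82  0.    0.92 -0.33]
turn(tool) [ 0.009  0.001 -0.003] shift if before turn [0.0014 0.0181 0.0048] | if after turn [0.0014 0.0181 0.0047] axes x [ 0.056 -0.998 -0.003] z [ 0.998  0.056 -0.009]
```

```bash
python3 -m handwheel '[[0,0.008,0,0,0,0,0.1],[0,0.004,0,0,0,0,0.1],[0,0,0,0,0,0,0.1],[0,0,0,0,0,0,0.1],[0,0,0,0,0,0,0.1]]'; python3 - <<'E'
from h import *
go(.634,-.151,.0099,3.2)
E
```

```text
time: 23.12
tool_pos: [0.6343, -0.1514, 0.0204]
tcp_rot: [-1.235, 1.167, -1.168]
wrist_force: [0.3, -0.2, -0.8]
width: 0.364
t 23.125 pos [ 0.6343 -0.1514  0.0204] F [ 0.3 -0.2 -0.8] w 0.364 q [-0.27  0.42  1.82  0.    0.9  -0.33]
turn(tool) [-0.001  0.     0.   ] shift if before turn [-0.0004  0.0105 -0.0003] | if after turn [-0.0004  0.0105 -0.0003] axes x [ 0.056 -0.998  0.   ] z [0.998 0.056 0.001]
```

```bash
python3 -m handwheel '[[0,0.004,0,0,0,0,0.1],[0,0.003,0,0,0,0,0.1],[0,0.002,0,0,0,0,0.1],[0,0,0,0,0,0,0.1],[0,0,0,0,0,0,0.1],[0,0,0,0,0,0,0.1]]'
```

```text
time: 23.88
tool_pos: [0.634, -0.1513, 0.011]
tcp_rot: [-1.235, 1.168, -1.168]
wrist_force: [0.1, 0.9, -0.6]
width: 0.363
```

```bash
python3 -m handwheel '[[0,0.0005,0,0,0,0,0.1],[0,0.0003,0,0,0,0,0.1],[0,0,0,0,0,0,0.1],[0,0,0,0,0,0,0.1]]'
```

```text
time: 24.38
tool_pos: [0.6339, -0.1513, 0.0101]
tcp_rot: [-1.235, 1.168, -1.168]
wrist_force: [0.0, -0.1, -0.8]
width: 0.365
```

```bash
python3 -m handwheel '[[0,0.0005,0,0,0,0,0.1],[0,0,0,0,0,0,0.1],[0,0,0,0,0,0,0.1]]'
```

```text
time: 24.75
tool_pos: [0.634, -0.1514, 0.0098]
tcp_rot: [-1.235, 1.168, -1.168]
wrist_force: [-0.6, 0.9, 1.3]
width: 0.367
```

```bash
python3 -m handwheel '[[0,0,0,0,0,0,0.42],[0,0,0,0,0,0,0.55],[0,0,0,0,0,0,0.8],[0,0,0,0,0,0,1],[0,0,0,0,0,0,1],[0,-0.03,0,0,0,0,1],[0,-0.05,0,0,0,0,1],[0,0,0,0,0,0,1]]'; python3 - <<'E'
from h import *
wd(.033,(200,100,440,380)); rests()
go(.4785,-.2675,.095,1.8)
im,ray,T,z,P=cloud("wrist")
cv2.imwrite("pics/w12.png",im[:,:,::-1])
E
```

```text
time: 25.75
tool_pos: [0.6381, -0.1524, 0.0953]
tcp_rot: [-1.23, 1.159, -1.175]
wrist_force: [0.4, -0.2, -0.2]
width: 0.999
[ 292  194   45   44 1952] [ 634.2 -150.9] [31.9 32.3] ang 3.0 medz 0.03462085023741028
rest [291  28  52   9 342] circ [array([627.1216, -27.7028]), np.float64(17.7728)] Pmean [ 0.6276 -0.0275  0.0107]
rest [ 269   44   96   86 2341] circ [array([628.6642, -56.7232]), np.float64(34.683)] Pmean [ 0.6289 -0.068   0.0055]
rest [ 274  164   87   83 3654] circ [array([ 634.1973, -151.3004]), np.float64(34.8586)] Pmean [ 0.6338 -0.1447  0.0039]
rest [290 307  21  24 400] circ [array([ 624.4376, -256.0484]), np.float64(12.355)] Pmean [ 0.626  -0.2311  0.0376]
t 25.85 pos [ 0.6345 -0.1515  0.0906] F [ 0.3  0.1 -0.4] w 1.001 q [-0.27  0.34  1.78 -0.    1.02 -0.33]
turn(tool) [-0.002  0.025  0.001] shift if before turn [ 0.1071 -0.0047 -0.1622] | if after turn [ 0.1111 -0.0044 -0.1595] axes x [ 0.056 -0.998  0.001] z [0.998 0.056 0.002]
```

View pics/w12.png

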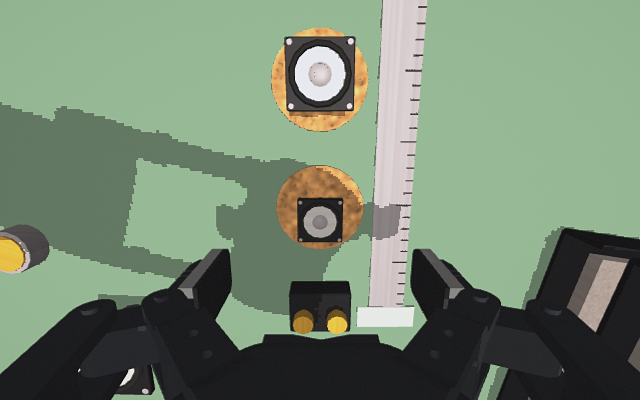

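```bash
python3 -m handwheel '[[0,0,0,0,0.025,0,1],[0.0245,-0.002,-0.0352,0,0,0,1],[0.032,-0.002,-0.046,0,0,0,1],[0.032,0,-0.046,0,0,0,1],[0.0226,0,-0.0323,0,0,0,1],[0,0,0,0,0,0,1],[0,0,0,0,0,0,1]]'; python3 - <<'E'
from h import *
wd(.045)
go(.4785,-.2675,.019,1.8)
im,ray,T,z,P=cloud("wrist")
cv2.imwrite("pics/w13.png",im[:,:,::-1])
E
```

```text
time: 26.78
tool_pos: [0.4778, -0.267, 0.0929]
tcp_rot: [-1.223, 1.188, -1.186]
wrist_force: [0.7, 0.3, 0.1]
width: 0.997
[ 274  181   95   88 8045] [ 478.2 -267.7] [61.8 61.7] ang 1.8 medz 0.04672517647664165
t 26.825 pos [ 0.4783 -0.2668  0.0931] F [1.3 0.6 0.6] w 0.999 q [-0.55  0.15  2.01  0.    0.98 -0.59]
turn(tool) [ 0.    -0.    -0.001] shift if before turn [0.0007 0.0741 0.0002] | if after turn [0.0007 0.0741 0.0001] axes x [ 0.031 -1.    -0.001] z [ 1.     0.031 -0.   ]
```

View pics/w13.png

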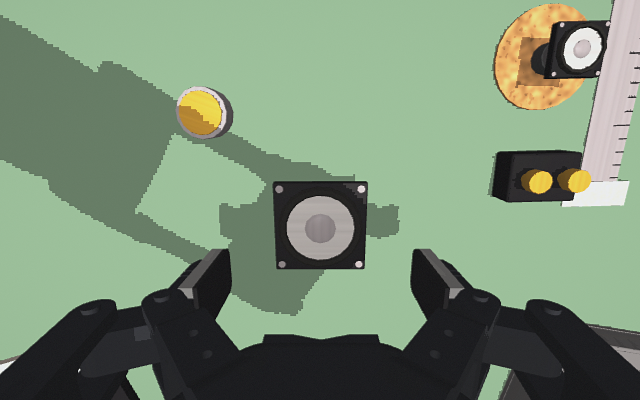

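```bash
python3 -m handwheel '[[0.0008,0.03,0,0,0,0,1],[0,0.025,0,0,0,0,1],[0,0.013,0,0,0,0,1],[0,0.004,0,0,0,0,1],[0,0,0,0,0,0,1],[0,0,0,0,0,0,1],[0,0,0,0,0,0,1]]'; python3 - <<'E'
from h import *
go(.4782,-.2677,.017,1.8)
E
```

```text
time: 27.75
tool_pos: [0.4785, -0.2685, 0.0225]
tcp_rot: [-1.223, 1.185, -1.188]
wrist_force: [0.3, 1.3, -0.2]
width: 1.002
t 27.75 pos [ 0.4785 -0.2685  0.0225] F [ 0.3  1.3 -0.2] w 1.002 q [-0.56  0.25  2.05 -0.    0.84 -0.59]
turn(tool) [-0.001 -0.     0.001] shift if before turn [-0.0008  0.0055 -0.0003] | if after turn [-0.0008  0.0055 -0.0003] axes x [ 0.031 -1.     0.001] z [1.    0.031 0.001]
```

```bash
python3 -m handwheel '[[-0.0005,0.0045,0,0,0,0,1],[0,0,0,0,0,0,1],[0,0,0,0,0,0,0.4],[0,0,0,0,0,0,0.4],[0,0,0,0,0,0,0.4],[0,0,0,0,0,0,0.4],[0,0,0,0,0,0,0.4],[0,0,0,0,0,0,0.4]]' 40; python3 - <<'E'
from h import *
go(.4782,-.2677,.017,1.8)
E
```

```text
time: 28.75
tool_pos: [0.4782, -0.2678, 0.0174]
tcp_rot: [-1.224, 1.186, -1.187]
wrist_force: [0.3, -0.9, 3.5]
width: 0.712
t 28.75 pos [ 0.4782 -0.2678  0.0174] F [ 0.3 -0.9  3.5] w 0.712 q [-0.56  0.26  2.05 -0.    0.83 -0.59]
turn(tool) [-0. -0.  0.] shift if before turn [-0.0001  0.0004  0.    ] | if after turn [-0.0001  0.0004  0.    ] axes x [ 0.031 -1.     0.   ] z [1.    0.031 0.   ]
```

```bash
python3 -m handwheel '[[0,-0.01,0,0,0,0,0.4],[0,-0.03,0,0,0,0,0.4],[0,-0.045,0,0,0,0,0.4],[0,-0.01,0,0,-0.025,0,0.4],[0,0,0,0,0,0,0.4],[0,0,0,0,0,0,0.4]]'; python3 - <<'E'
from h import *
go(.618,.1327,.11,3.2)
c=optics.read_camera("wrist"); cv2.imwrite("pics/w14.png",c["image"][:,:,::-1])
E
```

```text
time: 29.5
tool_pos: [0.4764, -0.2667, 0.11]
tcp_rot: [-1.236, 1.171, -1.165]
wrist_force: [0.6, 0.1, -2.2]
width: 0.717
t 29.5 pos [ 0.4764 -0.2667  0.11  ] F [ 0.6  0.1 -2.2] w 0.717 q [-0.56  0.13  2.    0.    1.02 -0.61]
turn(tool) [ 0.003  0.    -0.002] shift if before turn [-3.909e-01  3.000e-04  1.637e-01] | if after turn [-0.3909 -0.      0.1637] axes x [ 0.056 -0.998 -0.002] z [ 0.998  0.056 -0.003]
```

View pics/w14.png

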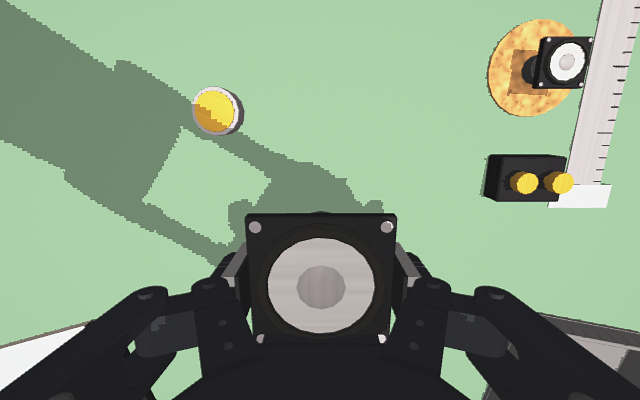

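```bash
python3 -m handwheel '[[-0.028,0,0.0117,0,0,0,0.4],[-0.05,0,0.021,0,0,0,0.4],[-0.05,0,0.021,0,0,0,0.4],[-0.05,0,0.021,0,0,0,0.4],[-0.05,0,0.021,0,0,0,0.4],[-0.05,0,0.021,0,0,0,0.4],[-0.05,0,0.021,0,0,0,0.4],[-0.036,0,0.015,0,0,0,0.4]]'; python3 -m handwheel '[[-0.018,0,0.0075,0,0,0,0.4],[0,0,0,0,0,0,0.4],[0,0,0,0,0,0,0.4],[0,0,0,0,0,0,0.4]]';  python3 - <<'E'
from h import *
go(.618,.1327,.0204,3.2)
E
```

```text
time: 30.55
tool_pos: [0.6094, 0.1066, 0.11]
tcp_rot: [-1.238, 1.169, -1.166]
wrist_force: [0.3, -0.2, -2.3]
width: 0.715
time: 31.05
tool_pos: [0.616, 0.1213, 0.1118]
tcp_rot: [-1.235, 1.169, -1.169]
wrist_force: [0.2, -0.3, -1.7]
width: 0.713
t 31.05 pos [0.616  0.1213 0.1118] F [ 0.2 -0.3 -1.7] w 0.713 q [ 0.15  0.27  1.82 -0.    1.05  0.1 ]
turn(tool) [ 0.001 -0.001  0.   ] shift if before turn [-0.0113  0.0914  0.0027] | if after turn [-0.0112  0.0914  0.0026] axes x [ 0.054 -0.999  0.   ] z [ 0.999  0.054 -0.001]
```

```bash
python3 -m handwheel '[[-0.0113,0,0.0025,0,0,0,0.4],[0,0.03,0,0,0,0,0.4],[0,0.03,0,0,0,0,0.4],[0,0.014,0,0,0,0,0.4],[0,0.006,0,0,0,0,0.4],[0,0,0,0,0,0,0.4],[0,0,0,0,0,0,0.4],[0,0,0,0,0,0,0.4]]';  python3 - <<'E'
from h import *
go(.618,.1327,.0204,3.2)
rests()
E
```

```text
time: 32.05
tool_pos: [0.6192, 0.1343, 0.0333]
tcp_rot: [-1.233, 1.167, -1.169]
wrist_force: [-0.4, 0.7, -3.5]
width: 0.714
t 32.05 pos [0.6192 0.1343 0.0333] F [-0.4  0.7 -3.5] w 0.714 q [ 0.17  0.37  1.86 -0.    0.91  0.12]
turn(tool) [-0.002  0.    -0.   ] shift if before turn [ 0.0016  0.0129 -0.0014] | if after turn [ 0.0015  0.0129 -0.0013] axes x [ 0.056 -0.998 -0.   ] z [0.998 0.056 0.002]
rest [ 267  181  102   33 2390] circ [array([617.0798, 148.0141]), np.float64(30.4371)] Pmean [0.6164 0.1569 0.0043]
```

```bash
python3 -m handwheel '[[0.001,0.005,-0.001,0,0,0,0.4],[0,0.004,0,0,0,0,0.4],[0,0.002,0,0,0,0,0.4],[0,0,0,0,0,0,0.4],[0,0,0,0,0,0,0.4],[0,0,0,0,0,0,0.4]]'
```

```text
time: 32.85
tool_pos: [0.6175, 0.1332, 0.0211]
tcp_rot: [-1.235, 1.168, -1.168]
wrist_force: [-0.4, -0.4, -2.6]
width: 0.716
```

```bash
python3 -m handwheel '[[0,0.0004,0,0,0,0,0.4],[0,0.0002,0,0,0,0,0.4],[0,0,0,0,0,0,0.4],[0,0,0,0,0,0,0.4]]'
```

```text
time: 33.35
tool_pos: [0.6174, 0.1331, 0.0204]
tcp_rot: [-1.235, 1.168, -1.168]
wrist_force: [-0.8, 0.4, -2.0]
width: 0.719
```

```bash
python3 -m handwheel '[[0,0.0005,0,0,0,0,0.4],[0,0,0,0,0,0,0.4],[0,0,0,0,0,0,0.4]]'
```

```text
time: 33.72
tool_pos: [0.6175, 0.1332, 0.0204]
tcp_rot: [-1.235, 1.168, -1.168]
wrist_force: [-2.0, -0.6, 2.3]
width: 0.713
```

Contact. Release, rise, and retreat toward the base/left so the cameras can see.

```bash
python3 -m handwheel '[[0,0,0,0,0,0,0.77],[0,0,0,0,0,0,0.88],[0,0,0,0,0,0,1],[0,0,0,0,0,0,1],[0,0,0,0,0,0,1],[0,-0.02,0,0,0,0,1],[0,-0.05,0,0,0,0,1],[0,-0.04,0,0,0,0,1]]'; python3 - <<'E'
from h import *
wd(.048,(200,100,440,380)); rests()
E
python3 -m handwheel '[[-0.04,0,0,0,0,0,1],[-0.05,0,0,0,0,0,1],[-0.05,0,0,0,0,0,1],[-0.05,0,0,0,0,0,1],[-0.05,0,0,0,0,0,1],[-0.04,0,0,0,0,0,1],[0,0,0,0,0,0,1],[0,0,0,0,0,0,1]]'; python3 - <<'E'
from h import *
im,ray,T,z,P=cloud("top")
cv2.imwrite("pics/t9.png",cv2.resize(im[100:290,150:500,::-1],None,fx=2.28,fy=2.28,interpolation=cv2.INTER_CUBIC))
c=optics.read_camera("scene"); cv2.imwrite("pics/s9.png",c["image"][:,:,::-1])
rests("top")
E
```

```text
time: 34.72
tool_pos: [0.6182, 0.1333, 0.1333]
tcp_rot: [-1.233, 1.166, -1.169]
wrist_force: [0.6, 0.3, -0.4]
width: 1.001
[ 280  171   80   76 5906] [617.9 133.1] [61.8 61.8] ang 3.2 medz 0.04971369989317173
rest [288 159  53  12 439] circ [array([616.597 , 157.4138]), np.float64(24.3767)] Pmean [0.6165 0.1618 0.0052]
rest [ 282  253   67   45 1373] circ [array([623.4802,  38.9838]), np.float64(34.6823)] Pmean [0.6222 0.056  0.005 ]
time: 35.83
tool_pos: [0.6015, 0.4123, 0.1301]
tcp_rot: [-1.236, 1.167, -1.168]
wrist_force: [0.4, 0.3, -0.1]
width: 0.999
rest [378 138  34  33 663] circ [array([ 633.8974, -152.1155]), np.float64(34.763)] Pmean [ 0.6302 -0.1493  0.0111]
rest [331 146  35  29 440] circ [array([628.2424, -57.34  ]), np.float64(34.6396)] Pmean [ 0.6184 -0.0548  0.0051]
rest [104 194  45  26 570] circ [array([535.2754, 394.7468]), np.float64(47.5177)] Pmean [0.5335 0.3847 0.0254]
```

View pics/t9.png

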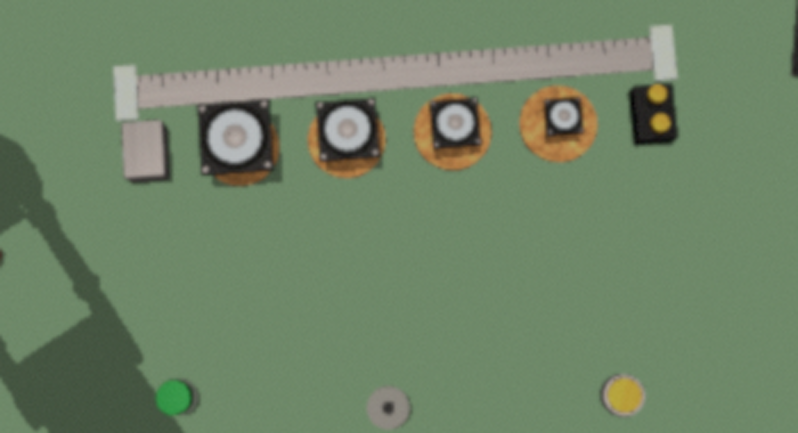

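View pics/s9.png

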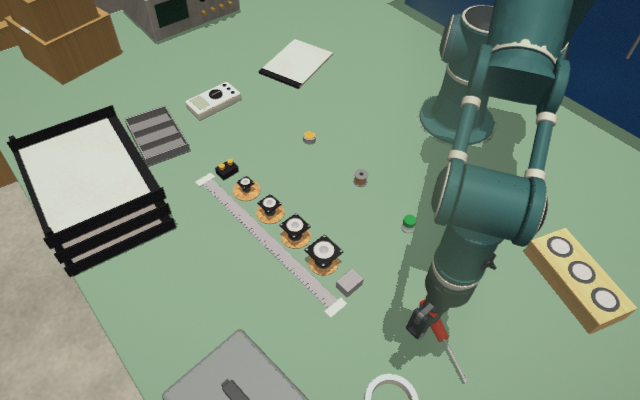

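```bash
python3 - <<'E'
from h import *
im,ray,T,z,P=cloud("top")
for n,u,v,h in [("c",253,159,.051),("a",302.5,156,.046),("d",350,153.5,.041),("b",397.5,150.5,.036)]: print(n,np.round(atz(ray,T,u,v,h),4))
from workcell import workorder
print(bot.read_state()["time"],workorder.finish_job())
E
```

```text
c [0.6186 0.1303 0.051 ]
a [0.6238 0.0351 0.046 ]
d [ 0.629  -0.0591  0.041 ]
b [ 0.6343 -0.1523  0.036 ]
the job is handed in; nothing more can be done
36.025 None
```

All four drivers are on the cork rests in order of size, 32, 42, 52 and 62 mm, counting from the terminal block. Each was gripped by its frame, set down until light contact (5 N or less at the wrist) and released. I handed the job in at 36 s, with the arm clear of everything; no verdict was reported.

- **Centring, by wrist camera:** after each release every driver showed within about 2 mm of its rest's centre. The 52 mm driver was furthest off, by about 2 mm.
- **Centring, by top camera:** the last check agreed to about 2.5 mm, against a 14 mm limit.
- **Upright:** the last top and scene pictures show all four face up and standing straight. I judged tilt by eye from those pictures and the frame heights, without measuring the angle.

No check failed. The two cameras differed by only 1 to 3 mm, about their calibration accuracy.

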